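# Seat a bottle in its holder and tighten its click-stop cap

### The job

Stand the square bottle fully home and upright in the square pocket of the bench holder, then screw its round cap down clockwise until the cap's ratchet clicks. Stop after one click, or two at the most, leave the cap tight, and let go. Work gently: do not ram or wrench the bottle in the holder, and leave the things around it where they are.

Things in the scene. Friction and masses are not known exactly. Their poses are not given: they have to be found in the camera images.
- bottle_mid (a point): Loose square white bottle, 46 x 46 mm, 94 mm high with its cap, 0.4 to 0.6 kg in all. Flat sides from foot to 60 mm up, then a round shoulder to 66 mm, then the cap; its lowest 3 mm is 43 mm wide. Point on its axis 47 mm above its underside; z up, x and y square to the flat sides (does not turn with the cap). Stands on the worktop at the start; any flat side may face any side of the pocket.
- cap_mid (a point): Grey ribbed round cap on the bottle, 40 mm across, 26 mm high; point on its axis half-way up. Fully down it is 34 mm above bottle_mid (cap 68 to 94 mm above the underside); at the start it is unscrewed by an unknown 0.9 to 2.9 rad, so 0.9 to 2.8 mm higher. Clockwise from above screws it down 0.95 mm per rad against 0.08 N m friction. It cannot be lifted off. x: along the bar on its top.
- pocket (a point): Fixed aluminium holder, 98 x 98 x 28 mm, with a square pocket open at the top that stops the bottle turning. Point: centre of the pocket floor, 8 mm above the worktop; z up, x and y along the pocket's sides. Pocket 49 mm wide and straight for 15 mm above its floor, then a sloping lead-in to 57 mm at the top, 20 mm above the floor.
- cap_click (a joint): Turn of the cap's shell on its inner threaded part, rad, clockwise positive, 0 at the start; stays near 0 (spring give under 0.2) while the cap screws down. Once fully down, the sprung ratchet resists up to 0.24 to 0.37 N m (varies), then slips a tooth: each click is 0.52 rad, torque rising, peaking, then dropping. Let go, it rests at 0.52 after one click, 1.05 after two.
- timer_top (a point): A bystander: flat square desk timer, 64 x 66 x 19 mm; this point is at its middle.
- carton_mid (a point): A bystander: small white upright carton, 56 x 70 x 91 mm; this point is at its middle.
- swabs_mid (a point): A bystander near the worktop's right edge: small nearly cubic carton, 61 x 57 x 53 mm; this point is at its middle. Beyond it, ahead and to the right, sheets of paper overhang 0.49 m above the worktop: an arm's wrist should pass lower or nearer.
Not all that is in view belongs to the job. Of the things that look like the part that bears bottle_mid, the larger one is meant.

How it is judged:
By the outcome, as a careful person would: the job done as asked, in the order asked, and still so for the second after the job is handed in, with the robot touching nothing.
It also fails if it takes over 72 s, if anything falls off the work surface, if the arm or the gripper's body presses on something with over 40 N, if the wrist force passes 120 N, or if a joint passes its speed limit or range.

### The arm

A 6-joint arm with a two-finger parallel gripper is mounted at the origin on a cart in front of the work surface, level with it; the furniture and walls round the work are solid. World frame = base frame: x ahead of the robot, y to its left, z up, the work surface at z = 0. Lengths are in mm, angles in degrees, forces in N, time in s.
With the tool pointing down it reaches from about 300 to 850 mm from the base axis. Payload 4.2 kg.
Tool frame: the origin (TCP) lies midway between the tips of the shut fingers; the grasp point (between the pads) lies 19 mm behind it (env.grasp_offset is the distance from the TCP to the grasp point, in mm); z points along the fingers, y is the line along which they close (so a half turn about z gives the same grasp; the last joint's range is limited). The gripper opens to 91 mm and grips with 3 to 60 N. Pads are 32 mm wide; open, the fingers measure 118 mm over their backs; the gripper's body (76 mm by 178 mm) begins 60 mm behind the grasp point.
Start: joints at [-66.921, 18.312, 89.639, -0, 72.044, -1.146], TCP at [235.936, -524.383, 213.976] pointing down, gripper open.
Joint ranges: [-177.97, 177.97], [-48.28, 115.42], [12.27, 149.76], [-77.06, 257.06], [2.81, 150.46], [-146.56, 146.56]. Speed limits (degrees/s): [147.25, 147.25, 180, 180, 180, 180].

### API

Orientations are given as [roll, pitch, yaw] about the fixed x, y, z axes, in that order (R = Rz(yaw) Ry(pitch) Rx(roll)).
In Python, from workcell import env, optics gives the robot as it stands. The module is installed in compiled form; this text tells all that it offers.
- The arm moves only by the tool send_rows, never from a script. Its argument "targets" is a list that holds one entry, the list of rows, each a list of 7 numbers: the turn, a rotation vector about the world's x, y, z scaled (see below), then the shift along the world's x, y, z scaled (see below), then the closure, from -1 (fully open) to 1 (shut). In form: [[[rx, ry, rz, x, y, z, gripper], ...]]. A call has 1 to 12 rows; each row shifts and turns the commanded pose from where the row before left it; what a row does not reach is not made up. The controller multiplies each number of a shift by 0.2 m and each number of a turn by pi/2 rad. A row lasts 1/10 s, in which the tool goes at most 50 mm and 8.59 degrees, less where a joint would pass 70% of its speed; a pose out of reach is approached as far as the arm can. A call with a number of a shift or a turn outside -1 to 1 is refused whole. A call with a gripper value outside its range is refused whole. The fingers move at their own pace and stop on an object; "grip_force" is the grip in N (left out, the last holds). Time passes only in rows, so rows that do not move let the fingers close. It gives the time, the measured TCP pose, the force, the opening and the grip force at its end, in the units of the state.
- env.state(): the state, without advancing time (a new reading comes with each control period).
- optics.grab_frame(name): name is "side" or "top" or "wrist"; returns (picture, depth): 480x640x3 uint8, red, green, blue; 480x640 float32, mm along the optical axis (not along the pixel's ray), 0 where there is no reading.
- optics.camera_info(name): a dict with "camera_matrix" (3x3 intrinsics, pixels), "R" (3x3) and "t" (3): a world point X has camera coordinates R X + t; the wrist camera has in their place "mount" (4x4, takes a point from camera to tool coordinates, whose origin is the TCP and whose axes are the flange's). Camera axes: x right, y down, z forward; pixel columns grow to the right and rows downward; lengths in mm; the calibration is good to about 2 mm. A picture is of the moment at which its call begins: read the wrist's pose just before it. camera_info takes no time and is no camera call.
- env.job_done(): hands the job in; it is judged then, once.
Trained networks look in the newest picture that a camera, given by its name, has taken for a name from the list of things; names that differ only in an ending like _2 or _b are one class to them, and where a whole thing is asked for, a point or a joint stands for the part that bears it (a point fixed in the world has none). Each returns a list of dicts, best first, with "conf" (0 to 1); they miss things now and then, are a little off and sometimes report something else, mostly with a low value. They report only what shows in the picture. A call takes as long as a camera call. They do not tell look-alikes from the thing itself.
- optics.silhouettes(camera, name): "mask" (480x640 bool, what is visible of it) and "at" ([column, row] in pixels, amid what is visible of it).
- optics.place_of(camera, name): "at" ([column, row] in pixels: a listed point, or the origin of a listed thing).
The state is a dict: "time_s": time; "qpos": joint angles; "qvel": joint speeds; "effort": joint torques, N m; "ee_pos": TCP position; "ee_rot": TCP orientation; "force": force on the tool from outside, world axes, zero at the start; "torque": the same for the moment, N m; "gripper_width": finger opening in mm; "gripper_force": force on a finger pad.
Only numpy, scipy, OpenCV 4.12 (cv2) and the standard library are available. Lean on these libraries where they do the work, as an engineer would, in place of code of your own. Each camera call takes 0.05 s, during which the arm holds its last target. There are 200 camera calls.

## Working session

There is one attempt and no reset: what is moved stays moved. The work goes in short steps, Python scripts to look and compute and a tool call to move; the robot and the scene stay as the last step left them, time stands still between calls to the robot, and variables do not carry over. Pictures are saved under pics/ and viewed, at most 10 in all, crops included, and the job is handed in when it is done.

Besides the shell and the picture viewer there is one more tool, called as name(argument=value, ...) on one line, values as JSON. send_rows: Moves the arm, as the interface text tells. Its arguments: {"type":"object","properties":{"targets":{"type":"array"},"grip_force":{"type":"number"}},"required":["targets"]}

```bash
mkdir -p pics; cat > h.py <<'E'
import numpy as np, cv2
from workcell import env, optics
from scipy.spatial.transform import Rotation as Ro
def cam(n):
    i=optics.camera_info(n);K=np.array(i["camera_matrix"])
    if n=="wrist":
        s=env.state();T=np.eye(4);T[:3,:3]=Ro.from_euler("xyz",s["ee_rot"],degrees=True).as_matrix();T[:3,3]=s["ee_pos"]
        M=T@np.array(i["mount"]);return K,M[:3,:3],M[:3,3]
    R=np.array(i["R"]);t=np.array(i["t"]);return K,R.T,-R.T@t
def cloud(n,d):
    K,R,c=cam(n);v,u=np.mgrid[:480,:640]
    P=np.stack([(u-K[0,2])/K[0,0]*d,(v-K[1,2])/K[1,1]*d,d],-1)@R.T+c
    P[d==0]=np.nan;return P
def atz(n,uv,z):
    K,R,c=cam(n);r=R@np.array([(uv[0]-K[0,2])/K[0,0],(uv[1]-K[1,2])/K[1,1],1]);return c+r*(z-c[2])/r[2]
E
python3 - <<'E'
from h import *
print(env.state())
ims=[]
for n in ["top","side"]:
    p,d=optics.grab_frame(n);P=cloud(n,d);cv2.imwrite(f"pics/{n}1.png",p[:,:,::-1])
    np.save(f"{n}P.npy",P)
    for k in ["bottle_mid","cap_mid","pocket","timer_top","carton_mid","swabs_mid"]:
        for f in (optics.place_of(n,k)[:3]):
            u,v=np.round(f["at"]).astype(int);print(n,k,f["at"],round(f["conf"],2),P[min(max(v,0),479),min(max(u,0),639)].round(0) )
E
```

```text
{'time_s': 0.0, 'qpos': array([-6.69198299e+01,  1.83512213e+01,  8.97063015e+01, -1.78206231e-03,
        7.20437082e+01, -1.14687080e+00]), 'qvel': array([-0.0834914 ,  0.05336992,  0.03726524,  0.01318579, -0.02185842,
       -0.02982022]), 'effort': array([ 1.47736740e-03, -4.12454081e+01, -2.31971884e+01,  7.28842034e-02,
        4.58280765e-02, -1.73732460e-04]), 'ee_pos': array([ 235.73795   , -523.90036218,  213.12520008]), 'ee_rot': array([-1.79898755e+02, -3.32221131e-04,  2.42275915e+01]), 'force': array([ 0.12007298, -0.27625904, -0.04131551]), 'torque': array([ 0.01063676,  0.0017671 , -0.04567971]), 'gripper_force': 0.0, 'gripper_width': 91.28122285348009}
top bottle_mid [404.7, 138.3] 0.92 [787.  56.  73.]
top bottle_mid [301.8, 334.8] 0.7 [405. 258.  98.]
top cap_mid [408.8, 134.5] 0.74 [793.  49.  78.]
top cap_mid [221.3, 282.2] 0.57 [508. 419.   8.]
top cap_mid [301.9, 333.0] 0.56 [408. 258.  99.]
top pocket [221.8, 282.1] 0.86 [508. 417.  11.]
top timer_top [243.6, 369.5] 0.61 [340. 369.  18.]
top carton_mid [209.8, 209.2] 0.93 [636. 431.  90.]
top swabs_mid [420.3, 286.0] 0.95 [496.  34.  55.]
side bottle_mid [259.0, 199.8] 0.91 [791.  63.  53.]
side bottle_mid [384.8, 269.2] 0.61 [406. 289.  59.]
side cap_mid [255.9, 197.0] 0.7 [797.  67.  61.]
side cap_mid [389.8, 248.5] 0.67 [403. 278.  95.]
side pocket [301.0, 320.0] 0.97 [503. 420.   8.]
side timer_top [408.9, 326.2] 0.76 [340. 377.  19.]
side carton_mid [218.1, 282.9] 0.8 [628. 462.  68.]
side swabs_mid [373.0, 223.3] 0.96 [498.  55.  41.]
```

View pics/top1.png

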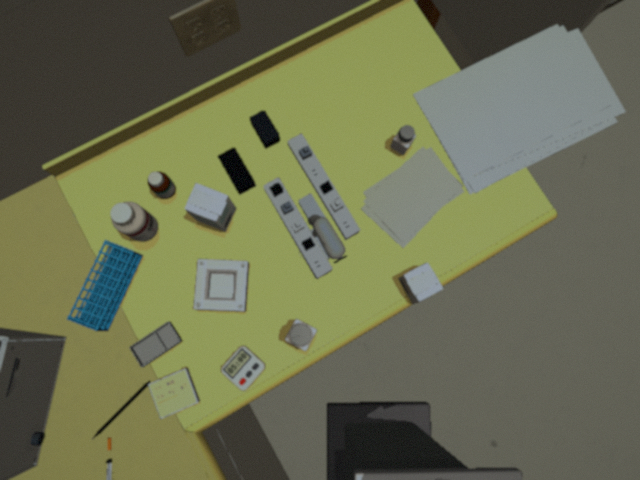

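```bash
python3 - <<'E'
from h import *
a=cv2.imread("pics/side1.png")[150:360,190:470];b=cv2.imread("pics/top1.png")[90:400,180:460]
a=cv2.resize(a,(400,300),interpolation=3);b=cv2.resize(b,(400,442));b=cv2.resize(b,(400,442))
c=np.zeros((442,800,3),np.uint8);c[:300,:400]=a;c[:,400:]=b;cv2.imwrite("pics/crop1.png",c)
from cv2 import minAreaRect as m
P=np.load("topP.npy")
def box(cx,cy,r,z0,z1):
    q=P[(abs(P[...,0]-cx)<r)&(abs(P[...,1]-cy)<r)&(P[...,2]>z0)&(P[...,2]<z1)];
    if len(q)<5: print("none");return
    print(len(q),m(q[:,:2].astype(np.float32)),q[:,2].min(),np.median(q[:,2]),q[:,2].max())
box(405,258,50,85,110);box(405,258,50,50,64);box(405,258,50,50,110);box(790,52,60,60,110);box(790,52,60,20,110);box(508,418,70,22,40);box(508,418,35,-5,13);box(636,431,60,70,120);box(496,34,60,45,80);box(340,370,60,12,30)
E
```

```text
382 ((406.7110900878906, 261.2429504394531), (38.615142822265625, 37.48515319824219), 0.2350403368473053) 88.10395427742196 97.65105468472848 101.29385263831512
202 ((406.6227111816406, 260.6372375488281), (45.85277557373047, 46.00852966308594), 61.544403076171875) 54.413318035727116 60.47843721345828 63.91534664527342
618 ((406.6227111816406, 260.6372375488281), (45.85277557373047, 46.00852966308594), 61.544403076171875) 54.413318035727116 96.05491873733683 101.29385263831512
209 ((800.1871948242188, 51.2705078125), (29.0662841796875, 29.14092445373535), 42.81509017944336) 60.12953641352999 73.48555998108839 80.50422060212702
428 ((799.6211547851562, 52.093692779541016), (35.84453582763672, 35.32666015625), 55.99234390258789) 20.654168292871418 58.50770565743778 80.50422060212702
1959 ((502.357421875, 416.0697326660156), (98.5127182006836, 98.31304168701172), 87.72552490234375) 22.030091712687977 29.061778856834962 36.53133749832136
590 ((502.9634704589844, 417.40826416015625), (47.53247833251953, 48.38095474243164), 87.45850372314453) 2.8743178402874037 9.423635887018122 12.969729827099627
1155 ((649.7755126953125, 437.2337341308594), (69.72169494628906, 56.30095291137695), 68.81621551513672) 70.00836664372105 91.06315826898799 97.79981551822095
900 ((505.0054016113281, 26.38840675354004), (59.757781982421875, 56.51488494873047), 26.74659538269043) 45.35165038909588 53.271186273437195 58.74971631001199
1180 ((344.44805908203125, 370.81158447265625), (63.80635070800781, 66.21759033203125), 49.029052734375) 12.089428096324355 18.575994776662014 24.242112429036297
```

View pics/crop1.png

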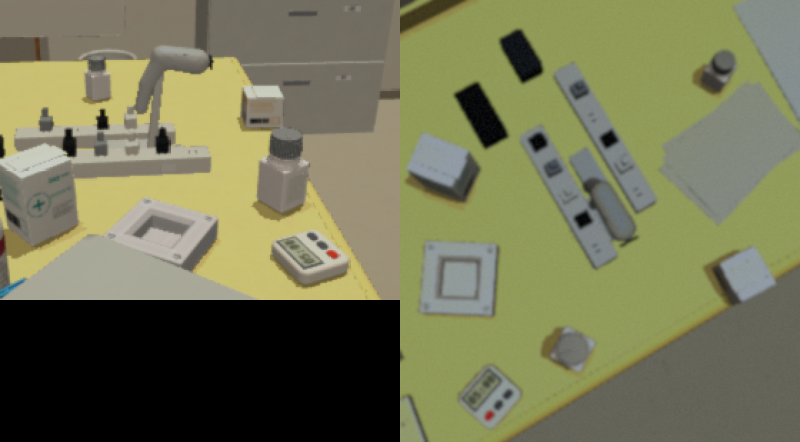

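The scene has two bottle look-alikes: the large one at top pixel (301,334), 46 mm square and 97 mm tall, and a small one at (404,138), 36 mm and 80 mm tall. I choose the large one; the crop confirms the square white body and grey cap. The holder is at (221,284), the timer at (243,368) and the carton at (210,206). There is also a grey desk device at about (322,230), so I'm checking its height before moving.

```bash
python3 - <<'E'
from h import *
for n in("top","side"):
    P=np.load(n+"P.npy")
    for x in range(300,700,40):
        print(x,[int(np.nanmax(np.append(P[...,2][(abs(P[...,0]-x)<20)&(abs(P[...,1]-y)<20)&(P[...,2]<400)],-1))) for y in range(60,480,40)])
E
```

```text
300 [-1, -1, -1, -1, -1, -1, 2, 23, 23, 4, 28]
340 [-1, -1, -1, -1, 0, 5, 5, 23, 24, 22, 27]
380 [-1, -1, -1, 6, 5, 101, 63, 23, 23, 5, 4]
420 [-1, 3, 5, 5, 64, 101, 63, 4, 5, 4, 5]
460 [54, 4, 5, 4, 6, 4, 4, 5, 34, 33, 33]
500 [58, 4, 5, 5, 28, 5, 4, 5, 34, 17, 33]
540 [56, 4, 4, 169, 171, 31, 6, 4, 34, 36, 33]
580 [5, 4, 5, 169, 175, 144, 9, 5, 5, 4, 4]
620 [0, 4, 28, 29, 169, 142, 43, 5, 4, 95, 95]
660 [-1, 0, 26, 66, 48, 48, 65, 28, 92, 97, 95]
300 [-1, -1, -1, -1, -1, -1, 1, 18, 20, 1, 25]
340 [-1, -1, -1, -1, -1, 2, 2, 21, 21, 21, 25]
380 [-1, -1, -1, 1, 2, 98, 99, 19, 20, 17, 1]
420 [-1, -1, -1, -1, -1, 99, 98, 1, 1, 1, 1]
460 [53, 1, 1, 1, 1, 1, 1, 1, 31, 30, 31]
500 [56, 1, 2, 1, 26, 1, 1, 1, 30, 10, 31]
540 [55, 1, 1, 166, 169, 28, 1, 1, 31, 30, 31]
580 [2, 1, 1, 25, 172, 168, 26, 1, 1, 1, 0]
620 [2, 1, 26, 26, 167, 151, 45, 1, 2, 93, 92]
660 [2, 1, 0, 61, 46, 28, 61, 28, 1, 92, 93]
```

send_rows(targets=[[[0,0,0.08,0.03,0.24,0.05,-1],[0,0,0.08,0.04,0.24,0.05,-1],[0,0,0.08,0.04,0.24,0.05,-1],[0,0,0.08,0.04,0.24,0.05,-1],[0,0,0.08,0.04,0.24,0,-1],[0,0,0.08,0.04,0.24,0,-1],[0,0,0.08,0.04,0.24,0,-1],[0,0,0.08,0.04,0.24,0,-1],[0,0,0.08,0.04,0.24,0,-1],[0,0,0.08,0.04,0.24,0,-1]]])

```text
time_s: 1.7
ee_pos: [313.8, -42.6, 254.4]
ee_rot: [179.9, 0.0, 96.5]
force: [0.7, 0.7, 0.4]
gripper_width: 91.2
gripper_force: 0.0
```

send_rows(targets=[[[0,0,0.087,0.06,0.21,0,-1],[0,0,0.087,0.06,0.21,0,-1],[0,0,0.087,0.06,0.21,0,-1],[0,0,0.087,0.06,0.21,0,-1],[0,0,0.087,0.06,0.21,0,-1],[0,0,0.087,0.06,0.21,0,-1],[0,0,0.087,0.08,0.21,0,-1],[0,0,0,0,0,0,-1],[0,0,0,0,0,0,-1]]])

```text
time_s: 2.6
ee_pos: [401.7, 250.0, 253.5]
ee_rot: [-179.9, -0.0, 151.1]
force: [-0.4, -0.3, -0.9]
gripper_width: 91.2
gripper_force: 0.0
```

```bash
cat > w.py <<'E'
from h import *
import sys
s=env.state();print(s["ee_pos"].round(1),s["ee_rot"].round(2),s["force"].round(1),s["torque"].round(2))
p,d=optics.grab_frame("wrist");P=cloud("wrist",d);np.save("wP.npy",P)
cv2.imwrite(f"pics/{sys.argv[1]}.png",p[:,:,::-1])
def box(cx,cy,r,z0,z1):
    q=P[(abs(P[...,0]-cx)<r)&(abs(P[...,1]-cy)<r)&(P[...,2]>z0)&(P[...,2]<z1)]
    if len(q)<5: print("none");return
    c,wh,a=cv2.minAreaRect(q[:,:2].astype(np.float32));print((z0,z1),len(q),np.round(c,1),np.round(wh,1),round(a,1),np.percentile(q[:,2],[2,50,98]).round(1))
E
cat > a.py <<'E'
from w import *
box(406,260,45,85,110);box(406,260,45,48,62);box(406,260,45,20,110);box(406,260,60,-10,10)
E
python3 a.py w1
```

```text
[401.7 250.  253.5] [-1.7992e+02 -3.0000e-02  1.5108e+02] [-0.4 -0.3 -0.9] [ 0.1  -0.14  0.02]
(85, 110) 1154 [405.4 261.5] [39.3 38.4] 79.1 [88.2 96.7 98.3]
(48, 62) 423 [405.7 261.9] [45.7 45.6] 60.9 [48.4 59.4 61.9]
(20, 110) 1915 [405.7 261.8] [45.8 46. ] 61.6 [28.5 95.6 98.2]
(-10, 10) 6085 [406. 260.] [120. 120.] 0.0 [-5. -1.  1.]
```

View pics/w1.png

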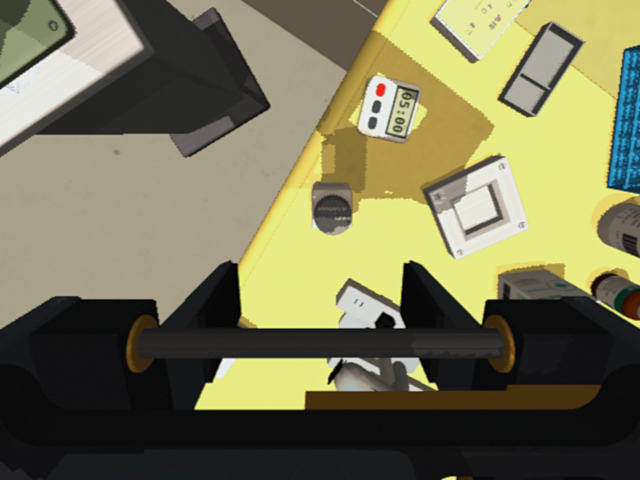

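The picture shows the bottle's round cap at (332,212), the holder at (475,207) and the timer at (388,108). The bottle lies between the fingers' planes, so I descend onto it.

send_rows(grip_force=25, targets=[[[0,0,0,0.01,0.029,-0.15,-1],[0,0,0,0.011,0.029,-0.15,-1],[0,0,0,0,0,-0.2,-1],[0,0,0,0,0,-0.2,-1],[0,0,0,0,0,-0.2,-1],[0,0,0,0,0,-0.12,-1],[0,0,0,0,0,-0.1,-1],[0,0,0,0,0,0,-1],[0,0,0,0,0,0,-1]]])

```text
time_s: 3.55
ee_pos: [406.4, 260.4, 30.7]
ee_rot: [180.0, 0.0, 150.9]
force: [1.1, -0.2, 0.3]
gripper_width: 91.4
gripper_force: 0.0
```

send_rows(grip_force=25, targets=[[[0,0,0,0,0,0,0.3],[0,0,0,0,0,0,0.3],[0,0,0,0,0,0,0.3],[0,0,0,0,0,0,1],[0,0,0,0,0,0,1],[0,0,0,0,0,0,1],[0,0,0,0,0,0,1],[0,0,0,0,0,0,1],[0,0,0,0,0,0,1]]])

```text
time_s: 4.45
ee_pos: [406.5, 261.5, 30.1]
ee_rot: [179.9, 0.0, 151.0]
force: [0.4, 0.9, 0.3]
gripper_width: 46.1
gripper_force: 25.0
```

send_rows(targets=[[[0,0,0,0,0,0.05,1],[0,0,0,0,0,0.1,1],[0,0,0,0,0,0.1,1],[0,0,0,0,0,0.1,1],[0,0,0,0,0,0.1,1],[0,0,0,0,0,0,1],[0,0,0,0,0,0,1]]])

```text
time_s: 5.15
ee_pos: [405.4, 260.7, 119.4]
ee_rot: [-179.9, -0.0, 151.0]
force: [-0.5, 0.9, -5.8]
gripper_width: 45.9
gripper_force: 24.9
```

```bash
python3 - <<'E'
from h import *
print(env.state())
P=np.load("wP.npy")
def box(cx,cy,r,z0,z1):
    q=P[(abs(P[...,0]-cx)<r)&(abs(P[...,1]-cy)<r)&(P[...,2]>z0)&(P[...,2]<z1)]
    c,wh,a=cv2.minAreaRect(q[:,:2].astype(np.float32));print((z0,z1),len(q),np.round(c,1),np.round(wh,1),round(a,1),np.percentile(q[:,2],[2,50,98]).round(1))
box(503,417,65,18,40);box(503,417,35,3,11);box(503,417,35,3,15)
E
```

```text
{'time_s': 5.15, 'qpos': array([ 3.13782877e+01,  1.49702540e+01,  1.09522925e+02, -2.30462878e-03,
        5.55836914e+01, -2.96536158e+01]), 'qvel': array([-6.27669155e-02,  1.09022765e+00,  1.21338885e+00,  4.95091880e-04,
        4.77084244e-02,  4.10066746e-02]), 'effort': array([ 5.41866379e-03, -3.81324434e+01, -2.22160292e+01,  4.37231467e-02,
        1.55025884e-02,  4.62721000e-04]), 'ee_pos': array([405.38771878, 260.69587665, 119.43248535]), 'ee_rot': array([-1.79932258e+02, -3.63811872e-02,  1.51033186e+02]), 'force': array([-0.46119924,  0.91045274, -5.75237458]), 'torque': array([ 0.01054074, -0.15446706, -0.01601215]), 'gripper_force': 24.948658347129822, 'gripper_width': 45.93895559791817}
(18, 40) 5134 [501.7 416.4] [98.2 98.3] 87.5 [19.8 28.4 30.2]
(3, 11) 1216 [505.2 418.8] [45.6 45.1] 87.2 [ 7.1  8.7 10.4]
(3, 15) 1311 [504.6 418.5] [46.7 46.2] 86.4 [ 7.1  8.8 13.7]
```

send_rows(targets=[[[0,0,0.05,0.07,0.11,0,1],[0,0,0.05,0.08,0.13,0,1],[0,0,0.05,0.08,0.13,0,1],[0,0,0.05,0.08,0.13,0,1],[0,0,0.05,0.08,0.13,0,1],[0,0,0.044,0.07,0.11,0,1],[0,0,0,0.025,0.038,-0.1,1],[0,0,0,0,0,-0.1,1],[0,0,0,0,0,0,1],[0,0,0,0,0,0,1]]])

```text
time_s: 6.15
ee_pos: [502.1, 416.0, 78.1]
ee_rot: [-179.8, -0.2, 177.5]
force: [0.4, 0.0, -4.0]
gripper_width: 45.6
gripper_force: 24.9
```

```bash
cat > b.py <<'E'
from w import *
box(502,416,65,18,34);box(502,416,40,3,11);z=P[...,2];box(502,416,38,122,160);box(502,416,38,60,105);box(502,416,38,108,160)
E
python3 b.py w2
```

```text
[502.1 416.   78.1] [-179.84   -0.18  177.5 ] [ 0.4  0.  -4. ] [ 0.17 -0.2   0.06]
(18, 34) 7828 [486.  418.8] [98.2 65.5] 87.2 [23.1 29.4 31.1]
(3, 11) 901 [487.7 418.9] [49.2 11.4] 86.7 [ 8.4  9.6 10.7]
(122, 160) 9317 [501.1 416.4] [71.  39.1] 86.3 [123.  141.7 156.5]
(60, 105) 3017 [487.1 417.9] [24.9 64.4] 11.6 [ 62.5  89.7 104.5]
(108, 160) 12876 [500.  416.5] [71.  41.5] 86.3 [108.6 135.3 155.3]
```

View pics/w2.png

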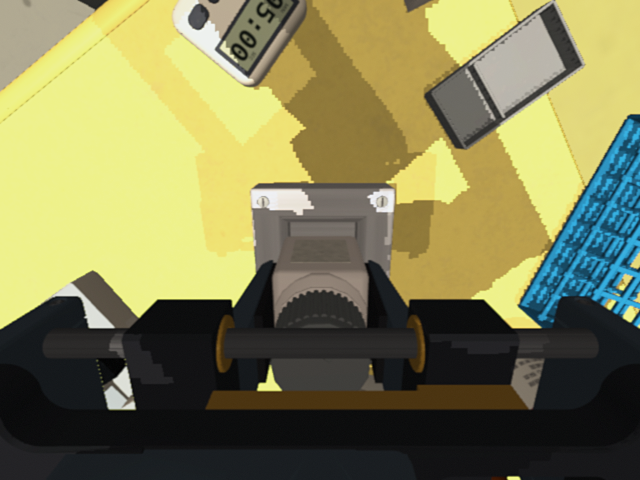

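```bash
python3 - <<'E'
from h import *
P=np.load("wP.npy");a=np.radians(-2.5);c=np.array([502.1,416.,0])
R=np.array([[np.cos(a),np.sin(a),0],[-np.sin(a),np.cos(a),0],[0,0,1]]);Q=((P-c)@R.T).reshape(-1,3);Q=Q[~np.isnan(Q[:,0])]
def rep(n,m):
    q=Q[m];print(n,len(q),"x",np.percentile(q[:,0],[.3,5,50,95,99.7]).round(1),"y",np.percentile(q[:,1],[.3,5,50,95,99.7]).round(1),"z",np.median(q[:,2]).round(1))
x,y,z=Q.T
near=(abs(x)<70)&(abs(y)<70)
rep("holder top",near&(z>26)&(z<34))
rep("floor",(abs(x)<33)&(abs(y)<33)&(z>5)&(z<12))
for h in range(50,110,10): rep("front %d"%h,(x<-15)&(x>-33)&(abs(y)<17)&(z>h)&(z<h+10))
rep("cap",(abs(x)<24)&(abs(y)<24)&(z>138)&(z<150))
for h in (-40,-36): rep("front edge holder",near&(z>26)&(z<34)&(x<h))
E
```

```text
holder top 7408 x [-48.4 -47.1 -31.1   1.   11.6] y [-46.4 -43.2   3.8  47.7  50.7] z 29.5
floor 923 x [-20.  -19.6 -14.6  -9.6  -9. ] y [-22.3 -20.1   2.6  24.7  26.8] z 9.6
front 50 186 x [-23.2 -23.  -22.7 -22.4 -22.2] y [-16.9 -15.4  -0.5  14.9  16.9] z 56.8
front 60 280 x [-23.5 -23.3 -22.9 -22.5 -22.3] y [-16.9 -15.6  -0.2  15.3  16.9] z 65.4
front 70 351 x [-23.6 -23.3 -23.  -22.5 -22.3] y [-16.9 -15.1   0.4  15.2  16.8] z 75.0
front 80 431 x [-23.5 -23.3 -22.9 -22.5 -22.2] y [-17.  -15.5  -0.1  15.1  16.9] z 85.1
front 90 510 x [-23.7 -23.3 -22.9 -22.4 -22.2] y [-16.8 -15.   -0.1  15.2  16.8] z 95.6
front 100 1041 x [-23.3 -23.  -22.1 -17.7 -15.3] y [-16.9 -15.9  -1.   15.7  16.9] z 107.2
cap 4037 x [-19.8 -18.5   0.7   9.7  11.4] y [-18.  -14.9   0.4  16.   19. ] z 145.9
front edge holder 1875 x [-48.5 -48.3 -44.5 -40.5 -40.1] y [-46.  -41.3   1.7  45.7  50.3] z 29.5
front edge holder 2717 x [-48.5 -48.1 -42.5 -36.7 -36.1] y [-46.1 -41.3   2.4  45.6  50.4] z 29.5
```

Bottle upright with its front face about at (320,285). The pocket floor is visible at (322,228), and the pocket lies 1–2 mm in +y from the bottle. I shift and lower step by step, watching force.

send_rows(targets=[[[0,0,0,0.002,0.007,-0.04,1],[0,0,0,0,0,-0.04,1],[0,0,0,0,0,-0.02,1],[0,0,0,0,0,-0.015,1],[0,0,0,0,0,-0.015,1],[0,0,0,0,0,0,1],[0,0,0,0,0,0,1]]])

```text
time_s: 6.9
ee_pos: [503.6, 418.3, 54.1]
ee_rot: [180.0, 0.0, 177.5]
force: [0.4, -0.4, -5.3]
gripper_width: 45.9
gripper_force: 24.9
```

send_rows(targets=[[[0,0,0,0,0,-0.015,1],[0,0,0,0,0,0,1],[0,0,0,0,0,0,1]]])

```text
time_s: 7.2
ee_pos: [503.5, 418.2, 50.9]
ee_rot: [-180.0, -0.0, 177.5]
force: [0.8, 1.5, -5.3]
gripper_width: 46.0
gripper_force: 24.9
```

send_rows(targets=[[[0,0,0,0,0,-0.015,1],[0,0,0,0,0,-0.01,1],[0,0,0,0,0,0,1],[0,0,0,0,0,0,1]]])

```text
time_s: 7.6
ee_pos: [503.5, 418.2, 45.8]
ee_rot: [-180.0, -0.0, 177.5]
force: [0.1, -0.7, -5.6]
gripper_width: 46.2
gripper_force: 24.9
```

send_rows(targets=[[[0,0,0,0,0,-0.015,1],[0,0,0,0,0,-0.007,1],[0,0,0,0,0,0,1],[0,0,0,0,0,0,1]]])

```text
time_s: 8.0
ee_pos: [503.6, 418.2, 41.5]
ee_rot: [180.0, 0.0, 177.5]
force: [0.3, 0.2, -4.4]
gripper_width: 45.7
gripper_force: 24.9
```

send_rows(targets=[[[0,0,0,0,0,-0.008,1],[0,0,0,0,0,-0.004,1],[0,0,0,0,0,0,1],[0,0,0,0,0,0,1]]])

```text
time_s: 8.4
ee_pos: [503.6, 418.2, 39.1]
ee_rot: [180.0, 0.0, 177.5]
force: [-0.9, 0.3, -4.9]
gripper_width: 46.0
gripper_force: 24.9
```

send_rows(targets=[[[0,0,0,0,0,-0.004,1],[0,0,0,0,0,0,1],[0,0,0,0,0,0,1]]])

```text
time_s: 8.7
ee_pos: [503.5, 418.2, 38.4]
ee_rot: [180.0, -0.0, 177.5]
force: [-0.3, 1.3, -5.9]
gripper_width: 45.8
gripper_force: 24.9
```

send_rows(targets=[[[0,0,0,0,0,-0.004,1],[0,0,0,0,0,0,1],[0,0,0,0,0,0,1]]])

```text
time_s: 9.0
ee_pos: [503.6, 418.3, 38.1]
ee_rot: [180.0, 0.0, 177.5]
force: [-1.3, -0.7, -1.2]
gripper_width: 45.7
gripper_force: 24.9
```

send_rows(targets=[[[0,0,0,0,0,-0.003,1],[0,0,0,0,0,0,1],[0,0,0,0,0,0,1]]])

```text
time_s: 9.3
ee_pos: [503.6, 418.3, 38.1]
ee_rot: [180.0, 0.0, 177.5]
force: [-2.9, -1.9, 5.5]
gripper_width: 45.8
gripper_force: 25.0
```

send_rows(targets=[[[0,0,0,0,0,0.003,0.5],[0,0,0,0,0,0,0],[0,0,0,0,0,0,-0.5],[0,0,0,0,0,0,-1],[0,0,0,0,0,0,-1],[0,0,0,0,0,0,-1]]])

```text
time_s: 9.9
ee_pos: [503.7, 418.3, 37.4]
ee_rot: [180.0, 0.0, 177.5]
force: [-0.0, 0.1, -0.3]
gripper_width: 75.1
gripper_force: 0.0
```

send_rows(targets=[[[0,0,0,0,0,0.09,-1],[0,0,0,0,0,0.09,-1],[0,0,0.087,0,0,0,-1],[0,0,0.087,0,0,0,-1],[0,0,0.087,0,0,0,-1],[0,0,0.087,0,0,0,-1],[0,0,0.087,0,0,0,-1],[0,0,0.087,0,0,0,-1],[0,0,0.087,0,0,0,-1],[0,0,0.087,0,0,0,-1],[0,0,0.087,0,0,0,-1],[0,0,0,0,0,0,-1]]])

```text
time_s: 11.1
ee_pos: [503.6, 418.3, 73.5]
ee_rot: [180.0, 0.0, -112.1]
force: [-0.3, 0.8, 0.2]
gripper_width: 91.3
gripper_force: 0.0
```

```bash
python3 - <<'E'
from w import *
print(s["qpos"].round(1))
box(503.6,418.3,30,95,112);box(503.6,418.3,35,40,68);box(503.6,418.3,35,100,112)
np.save("z",0)
E
```

```text
[503.6 418.3  73.5] [ 1.8000e+02  1.0000e-02 -1.1205e+02] [-0.3  0.8  0.2] [ 0.16 -0.02  0.01]Traceback (most recent call last):
  File "<stdin>", line 1, in <module>
  File "w.py", line 5, in <module>
    cv2.imwrite(f"pics/{sys.argv[1]}.png",p[:,:,::-1])
                        ~~~~~~~~^^^
IndexError: list index out of range
```

```bash
python3 - <<'E'
from h import *
print(env.state()["qpos"].round(1))
P=np.load("wP.npy").reshape(-1,3);P=P[~np.isnan(P[:,0])]
D=np.hypot(P[:,0]-503.6,P[:,1]-418.3)
for z0,z1 in((100,112),(80,96),(40,66),(26,34)):
    q=P[(D<34)&(P[:,2]>z0)&(P[:,2]<z1)]
    if len(q)>9:c,wh,a=cv2.minAreaRect(q[:,:2].astype(np.float32));print(z0,z1,len(q),np.round(c,1),np.round(wh,1),round(a,1),np.percentile(q[:,2],[2,50,98]).round(1))
E
```

```text
[  38.7   31.5   89.3    0.    59.1 -119.1]
100 112 3346 [500.2 411.6] [26.  39.4] 68.0 [100.6 104.6 105.9]
80 96 823 [498.1 406.3] [15.3 38.7] 68.1 [80.5 88.6 95.6]
40 66 1162 [502.7 417.1] [44.7 46.7] 87.2 [40.7 56.5 65.8]
26 34 898 [502.  408.4] [47.8 67.9] 81.0 [26.2 28.1 33. ]
```

send_rows(grip_force=45, targets=[[[0,0,0,0,0,0,0],[0,0,0,0,0,0,0],[0,0,0,0,0,0,0.3],[0,0,0,0,0,0,1],[0,0,0,0,0,0,1],[0,0,0,0,0,0,1],[0,0,0,0,0,0,1],[0,0,0,0,0,0,1]]])

```text
time_s: 11.95
ee_pos: [503.4, 418.3, 73.6]
ee_rot: [180.0, -0.0, -112.0]
force: [-1.0, 1.1, 0.4]
gripper_width: 39.1
gripper_force: 45.0
```

send_rows(targets=[[[0,0,-0.05,0,0,-0.0004,1],[0,0,-0.05,0,0,-0.0004,1],[0,0,-0.05,0,0,-0.0004,1],[0,0,-0.05,0,0,-0.0004,1],[0,0,-0.05,0,0,-0.0004,1],[0,0,-0.05,0,0,-0.0004,1]]])

```text
time_s: 12.55
ee_pos: [503.4, 418.3, 73.2]
ee_rot: [180.0, -0.0, -139.2]
force: [-0.8, -0.0, 0.7]
gripper_width: 38.9
gripper_force: 45.0
```

```bash
cat > t.py <<'E'
from workcell import env
s=env.state();print(s["time_s"],s["ee_pos"].round(1),s["ee_rot"].round(1),"F",s["force"].round(1),"T",s["torque"].round(3),"q6",s["qpos"][5].round(1),"w",round(s["gripper_width"],1),s["effort"][5].round(3))
E
python3 t.py
```

```text
12.55 [503.4 418.3  73.2] [ 180.    -0.  -139.2] F [-0.8 -0.   0.7] T [0.199 0.052 0.087] q6 -92.1 w 38.9 -0.562
```

send_rows(targets=[[[0,0,-0.05,0,0,-0.0004,1],[0,0,-0.05,0,0,-0.0004,1],[0,0,-0.05,0,0,-0.0004,1],[0,0,-0.05,0,0,-0.0004,1],[0,0,-0.05,0,0,-0.0004,1]]])

```text
time_s: 13.05
ee_pos: [503.4, 418.3, 72.8]
ee_rot: [180.0, -0.0, -161.7]
force: [-0.5, 1.2, 1.2]
gripper_width: 39.3
gripper_force: 45.0
```

```bash
python3 t.py
```

```text
13.05 [503.4 418.3  72.8] [ 180.    -0.  -161.7] F [-0.5  1.2  1.2] T [0.159 0.014 0.041] q6 -69.6 w 39.3 -0.562
```

send_rows(targets=[[[0,0,-0.04,0,0,-0.0003,1],[0,0,-0.04,0,0,-0.0003,1],[0,0,-0.04,0,0,-0.0003,1]]])

```text
time_s: 13.35
ee_pos: [503.4, 418.3, 72.6]
ee_rot: [180.0, -0.0, -172.5]
force: [-0.7, 0.6, 0.5]
gripper_width: 39.1
gripper_force: 45.0
```

```bash
python3 t.py
```

```text
13.35 [503.4 418.3  72.6] [ 180.    -0.  -172.5] F [-0.7  0.6  0.5] T [ 0.184 -0.008  0.062] q6 -58.8 w 39.1 -0.434
```

send_rows(targets=[[[0,0,-0.04,0,0,-0.0003,1],[0,0,-0.04,0,0,-0.0003,1],[0,0,-0.04,0,0,-0.0003,1]]])

```text
time_s: 13.65
ee_pos: [503.4, 418.3, 72.5]
ee_rot: [180.0, -0.0, 176.7]
force: [-1.1, 0.0, 0.7]
gripper_width: 39.0
gripper_force: 45.0
```

```bash
python3 t.py
```

```text
13.65 [503.4 418.3  72.5] [180.   -0.  176.7] F [-1.1  0.   0.7] T [ 0.139 -0.055  0.093] q6 -48.0 w 39.0 -0.434
```

send_rows(targets=[[[0,0,-0.04,0,0,-0.0003,1],[0,0,-0.04,0,0,-0.0003,1],[0,0,-0.04,0,0,-0.0003,1]]])

```text
time_s: 13.95
ee_pos: [503.4, 418.3, 72.3]
ee_rot: [180.0, -0.0, 165.9]
force: [-0.5, 0.3, 0.4]
gripper_width: 39.0
gripper_force: 45.0
```

```bash
python3 t.py
```

```text
13.95 [503.4 418.3  72.3] [180.   -0.  165.9] F [-0.5  0.3  0.4] T [ 0.097 -0.019  0.037] q6 -37.2 w 39.0 -0.434
```

82° so far, only thread friction.

send_rows(targets=[[[0,0,-0.04,0,0,-0.0003,1],[0,0,-0.04,0,0,-0.0003,1],[0,0,-0.04,0,0,-0.0003,1]]])

```text
time_s: 14.25
ee_pos: [503.4, 418.3, 72.1]
ee_rot: [180.0, -0.0, 155.1]
force: [0.1, -0.2, -0.2]
gripper_width: 39.3
gripper_force: 45.0
```

```bash
python3 t.py
```

```text
14.25 [503.4 418.3  72.1] [180.   -0.  155.1] F [ 0.1 -0.2 -0.2] T [ 0.069 -0.027  0.08 ] q6 -26.4 w 39.3 -0.434
```

send_rows(targets=[[[0,0,-0.04,0,0,-0.0003,1],[0,0,-0.04,0,0,-0.0003,1],[0,0,-0.04,0,0,-0.0003,1]]])

```text
time_s: 14.55
ee_pos: [503.4, 418.4, 71.9]
ee_rot: [180.0, -0.0, 144.3]
force: [-0.3, -0.2, 1.0]
gripper_width: 39.4
gripper_force: 45.0
```

```bash
python3 t.py
```

```text
14.55 [503.4 418.4  71.9] [180.   -0.  144.3] F [-0.3 -0.2  1. ] T [ 0.123 -0.013  0.052] q6 -15.6 w 39.4 -0.434
```

send_rows(targets=[[[0,0,-0.04,0,0,-0.0003,1],[0,0,-0.04,0,0,-0.0003,1],[0,0,-0.04,0,0,-0.0003,1]]])

```text
time_s: 14.85
ee_pos: [503.4, 418.3, 71.7]
ee_rot: [180.0, -0.0, 133.5]
force: [-0.1, -0.1, 0.5]
gripper_width: 38.9
gripper_force: 45.0
```

```bash
python3 t.py
```

```text
14.85 [503.4 418.3  71.7] [180.   -0.  133.5] F [-0.1 -0.1  0.5] T [0.083 0.001 0.077] q6 -4.8 w 38.9 -0.434
```

send_rows(targets=[[[0,0,-0.04,0,0,-0.0003,1],[0,0,-0.04,0,0,-0.0003,1],[0,0,-0.04,0,0,-0.0003,1]]])

```text
time_s: 15.15
ee_pos: [503.4, 418.3, 71.5]
ee_rot: [180.0, -0.0, 122.7]
force: [-0.6, 0.5, -0.3]
gripper_width: 39.5
gripper_force: 45.0
```

```bash
python3 t.py
```

```text
15.15 [503.4 418.3  71.5] [180.   -0.  122.7] F [-0.6  0.5 -0.3] T [ 0.054 -0.052  0.093] q6 6.0 w 39.5 -0.434
```

send_rows(targets=[[[0,0,-0.04,0,0,-0.0003,1],[0,0,-0.04,0,0,-0.0003,1],[0,0,-0.03,0,0,-0.0003,1]]])

```text
time_s: 15.45
ee_pos: [503.4, 418.3, 71.4]
ee_rot: [180.0, -0.0, 112.9]
force: [-0.3, -0.4, 1.6]
gripper_width: 39.2
gripper_force: 45.0
```

```bash
python3 t.py
```

```text
15.45 [503.4 418.3  71.4] [180.   -0.  112.9] F [-0.3 -0.4  1.6] T [0.096 0.056 0.103] q6 15.9 w 39.2 -0.248
```

send_rows(targets=[[[0,0,-0.04,0,0,-0.0003,1],[0,0,-0.04,0,0,-0.0003,1],[0,0,-0.03,0,0,-0.0003,1]]])

```text
time_s: 15.75
ee_pos: [503.4, 418.3, 71.2]
ee_rot: [180.0, -0.0, 102.9]
force: [-0.4, 0.7, 1.2]
gripper_width: 39.3
gripper_force: 45.0
```

```bash
python3 t.py
```

```text
15.75 [503.4 418.3  71.2] [180.   -0.  102.9] F [-0.4  0.7  1.2] T [ 0.073 -0.013  0.073] q6 25.8 w 39.3 -0.248
```

send_rows(targets=[[[0,0,-0.04,0,0,-0.0003,1],[0,0,-0.04,0,0,-0.0003,1],[0,0,-0.02,0,0,-0.0003,1]]])

```text
time_s: 16.05
ee_pos: [503.3, 418.4, 71.2]
ee_rot: [-180.0, -0.0, 94.0]
force: [-0.5, 0.5, 0.9]
gripper_width: 38.9
gripper_force: 45.0
```

```bash
python3 t.py
```

```text
16.05 [503.3 418.4  71.2] [-180.   -0.   94.] F [-0.5  0.5  0.9] T [0.047 0.14  0.29 ] q6 34.7 w 38.9 0.178
```

send_rows(targets=[[[0,0,-0.04,0,0,-0.0003,1],[0,0,-0.04,0,0,-0.0003,1],[0,0,-0.02,0,0,-0.0003,1]]])

```text
time_s: 16.35
ee_pos: [503.2, 418.3, 71.1]
ee_rot: [-180.0, -0.0, 85.0]
force: [-1.3, -0.3, 3.1]
gripper_width: 38.9
gripper_force: 45.0
```

```bash
python3 t.py
```

```text
16.35 [503.2 418.3  71.1] [-180.   -0.   85.] F [-1.3 -0.3  3.1] T [-0.069  0.213 -0.033] q6 43.8 w 38.9 -0.186
```

send_rows(targets=[[[0,0,-0.04,0,0,0,1],[0,0,-0.02,0,0,0,1],[0,0,0,0,0,0,1]]])

```text
time_s: 16.65
ee_pos: [503.4, 418.4, 71.3]
ee_rot: [180.0, -0.0, 79.7]
force: [-1.6, -0.1, 3.2]
gripper_width: 39.3
gripper_force: 45.0
```

```bash
python3 t.py
```

```text
16.65 [503.4 418.4  71.3] [180.   -0.   79.7] F [-1.6 -0.1  3.2] T [-0.06   0.179  0.013] q6 49.0 w 39.3 0.2
```

send_rows(targets=[[[0,0,-0.03,0,0,0,1],[0,0,-0.03,0,0,0,1],[0,0,0,0,0,0,1]]])

```text
time_s: 16.95
ee_pos: [503.4, 418.3, 71.2]
ee_rot: [-180.0, -0.0, 74.3]
force: [-1.6, -0.9, 4.9]
gripper_width: 39.2
gripper_force: 45.0
```

```bash
python3 t.py
```

```text
16.95 [503.4 418.3  71.2] [-180.    -0.    74.3] F [-1.6 -0.9  4.9] T [0.008 0.252 0.016] q6 54.4 w 39.2 0.281
```

send_rows(targets=[[[0,0,-0.03,0,0,0,1],[0,0,-0.03,0,0,0,1],[0,0,0,0,0,0,1]]])

```text
time_s: 17.25
ee_pos: [503.5, 418.4, 71.1]
ee_rot: [180.0, -0.0, 69.0]
force: [-2.7, -0.0, 5.4]
gripper_width: 39.3
gripper_force: 45.0
```

```bash
python3 t.py
```

```text
17.25 [503.5 418.4  71.1] [180.  -0.  69.] F [-2.7 -0.   5.4] T [-0.07   0.293  0.076] q6 59.8 w 39.3 0.333
```

Torque rose, peaked, dropped to zero and has just begun to rise again, so that is one click. Letting go.

send_rows(targets=[[[0,0,0.01,0,0,0,0.5],[0,0,0,0,0,0,0],[0,0,0,0,0,0,-1],[0,0,0,0,0,0,-1],[0,0,0,0,0,0,-1],[0,0,0,0,0,0,-1],[0,0,0,0,0,0.1,-1],[0,0,0,0,0,0.15,-1],[0,0,0,0,0,0.2,-1],[0,0,0,0,0,0.2,-1],[0,0,0,0,0,0.2,-1],[0,0,0,0,0,0.1,-1]]])

```text
time_s: 18.45
ee_pos: [504.5, 419.0, 265.2]
ee_rot: [179.8, -0.3, 69.8]
force: [0.4, 0.1, 0.0]
gripper_width: 91.3
gripper_force: 0.0
```

send_rows(targets=[[[0,0,0,-0.2,-0.1,0,-1],[0,0,0,-0.2,-0.1,0,-1],[0,0,0,-0.2,-0.1,0,-1],[0,0,0,0,0,0,-1]]])

```text
time_s: 18.85
ee_pos: [378.6, 355.1, 260.7]
ee_rot: [-179.9, 0.2, 69.8]
force: [0.7, -0.1, -0.3]
gripper_width: 91.0
gripper_force: 0.0
```

```bash
cat > e.py <<'E'
from h import *
for n in("side","top"):
    p,d=optics.grab_frame(n);P=cloud(n,d).reshape(-1,3);P=P[~np.isnan(P[:,0])]
    if n=="side": cv2.imwrite("pics/end.png",cv2.resize(p[150:360,190:470,::-1],(800,600)))
    D=np.hypot(P[:,0]-503,P[:,1]-417)
    for z0,z1 in((40,66),(95,110)):
        q=P[(D<36)&(P[:,2]>z0)&(P[:,2]<z1)]
        if len(q)>9:c,wh,a=cv2.minAreaRect(q[:,:2].astype(np.float32));print(n,z0,len(q),np.round(c,1),np.round(wh,1),round(a,1),np.percentile(q[:,2],[2,50,98]).round(1))
print(env.state()["time_s"])
E
python3 e.py
```

```text
side 40 546 [493.9 430.2] [61.9 33.6] 39.9 [40.7 53.5 65.6]
side 95 349 [502.2 420.8] [37.4 38.4] 86.0 [ 95.4 102.8 104.1]
top 40 28 [509.5 416. ] [45.3 33.8] 89.2 [40.3 57.4 65.9]
top 95 274 [506.9 419.6] [30.6 38.6] 42.3 [ 97.7 103.2 106.4]
18.95
```

View pics/end.png

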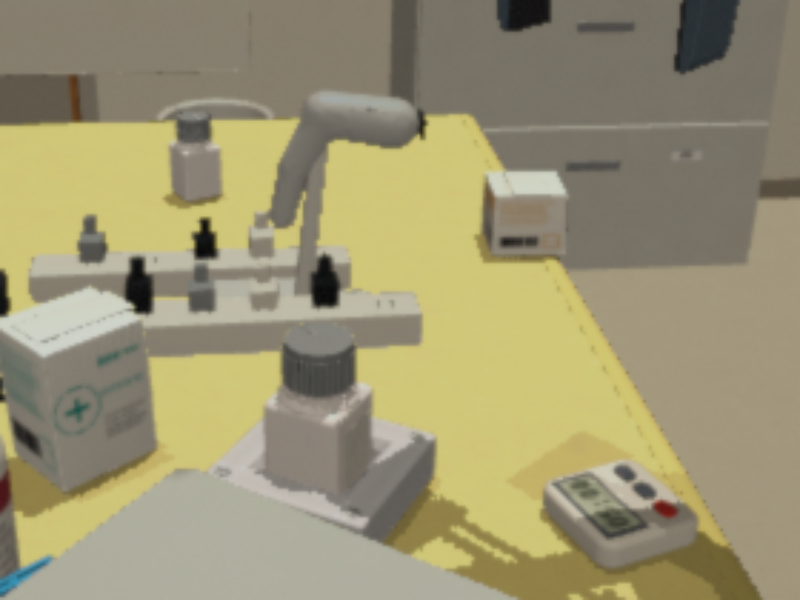

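The picture shows the bottle upright and seated in the holder around (320,420), with its cap at (320,358). The cap top measures about 102.8 mm, against 102 mm when fully down. The timer and carton haven't moved.

```bash
python3 -c "
from workcell import env
print(env.job_done())"
```

```text
the job is handed in; nothing more can be done
None
```

The bottle stands upright and fully home in the pocket, the cap is screwed down tight with one ratchet click read from the wrist torque, the gripper is clear, and the job was handed in at about 19 s.

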